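# Load a freshly covered case into its drying lane

## Task

The olive covering on the two long sides of the bare-board case is freshly glued and still wet: push the case, with the fingertips on its dry near end, straight down the empty drying lane until it is fully home against the stops at the fan end, without it touching either guide rail. Do not touch the wet sides, and do not lift or tip the case. Then press the green start button of the drying timer right down, let it go, and leave everything else on the bench where it is.

Things in the scene. Friction and masses are not known exactly. Their poses are not given: they have to be found in the camera images.
- case: Case to push: closed box of bare light-grey board with olive sides, 90 long (x) x 70 wide (y) x 60 high mm, 0.25 to 0.55 kg, white label on top. Origin: centre of its underside, z up. Stands loose on the empty lane's bed before the rails, up to 0.2 rad askew and 10 mm off centre. x points roughly down the lane: its dry near end is the -x face, 45 mm from the origin. Sliding it takes 2 to 7 N.
- cover_left: Wet glued covering on the case's left (+y) side, part of the case: 82 long x 58 high, 2 thick, forming the side face from 33 to 35 mm off the centre line and ending 4 mm short of either end of the case. Its origin and axes are those of the case.
- cover_right: The same on the case's right (-y) side.
- lane: Empty drying lane (fixed): flat grey bed, x -185 to 205 mm, 130 wide, its top 18 mm above the bench. Origin: on the bench, on the centre line; x points down the lane from the open near end (robot's side) to stops and fan, y left, z up. Rails from x = -13 to 167 mm, 94 mm apart inside, tops 20 mm above the bed. Left or right of a like lane that holds a finished case.
- home (a point): Where the case's origin is when fully home in the empty lane: on the bed's top, on the centre line, 110 mm down the lane's x from its origin. Axes as the lane's. The two rubber-faced stops, 32 mm high, are then against the case's far end (faces at lane x = 155 mm); a black 80 mm fan stands behind them, its top 84 mm above the bed, from lane x = 185 mm.
- rail_left: Left (+y) guide rail of the empty lane: aluminium bar 6 thick x 20 high, inner face 47 mm from the centre line. Origin and axes are those of the lane. The case must not touch it.
- rail_right: Right (-y) guide rail of the empty lane, the mirror image of the left one.
- timer: Drying timer (fixed): grey enclosure 90 (x) x 75 (y) x 45 high (mm) with a dark display and a green button on top. Origin: centre of its underside. It stands at the far left or far right of the lanes.
- start_top (a point): Centre of the green start button's top face, pointing up, about 63 mm above the bench when released. The button is 30 mm across in a black collar 46 mm across and 12 mm high.
- start (a joint): Travel of the start button, m: 0 released, 0.006 right down. It springs back by itself; about 5 N holds it right down.
- case_done: Finished case, all olive with a brass clasp, 90 x 70 x 60 mm, home in the other lane. Origin: centre of its underside. Leave it alone.
- tape: Roll of olive tape standing flat, 110 across, 50 high (mm). Origin: centre of its underside. Leave it alone.
- glue: White glue bottle with red cap, 56 across, 110 high (mm). Origin: centre of its underside. Leave it alone.
- pot: Amber jar with steel lid, 64 across, 60 high (mm). Origin: centre of its underside. Leave it alone.
- cutter: Red snap-off cutter lying on the green cutting mat at the right, about 165 long, 20 wide, 20 high (mm). Leave it alone.
Things that resemble listed ones, but are neither listed nor needed, are in the scene too. What is shaped like the case but turquoise is not meant. What is shaped like the timer but pink is not meant.

How it is judged:
By the outcome, as a careful person would: the job done as asked, in the order asked, and still so for the second after the job is handed in, with the robot touching nothing.
It also fails if it takes over 58 s, if anything falls off the work surface, if the arm or the gripper's body presses on something with over 40 N, if the wrist force passes 120 N, or if a joint passes its speed limit or range.

## Robot

A 6-joint arm with a two-finger parallel gripper is mounted at the origin on the work surface. World frame = base frame: x ahead of the robot, y to its left, z up, the work surface at z = 0. Lengths are in m, angles in rad, forces in N, time in s.
With the tool pointing down it reaches from about 0.375 to 0.825 m from the base axis. Payload 5.5 kg.
Tool frame: the origin (TCP) lies on the centre line of the jaws, within the pads' length; the fingertips stand 8 mm ahead of it and the grasp point (between the pads) lies 11 mm behind it; z points along the fingers, y is the line along which they close (so a half turn about z gives the same grasp; the last joint's range is limited). The gripper opens to 85 mm and grips with 20 to 120 N. Pads are 22 mm wide; open, the fingers measure 114 mm over their backs; the gripper's body (76 mm by 85 mm) begins 54 mm behind the grasp point. The pads swing forward as they close: fully open they stand 13 mm farther back than shut.
Start: joints at [1.243, 0.314, -0.047, 1.21, 0, 1.571], TCP at [0.193, 0.568, 0.239] pointing down, gripper open.
Joint ranges: [-2.67, 2.67], [-0.69, 1.73], [-1.03, 1.25], [-2.08, 2.16], [-1.42, 1.45], [-3.14, 3.14]. Speed limits (rad/s): [2.39, 2.39, 3.01, 3.14, 3.14, 3.14].

## Interface

Orientations are given as a 3x3 rotation matrix whose columns are the frame's x, y, z axes.
In Python, from cell import state, camera, calibration, job gives the robot as it stands.
- The arm moves only by the tool send_rows, never from a script. Its argument "steps" is a list of rows, each a list of 7 numbers: the opening in per cent of the stroke, from 0 (shut) to 100 (fully open), then the shift along the tool's x, y, z normalised to -1 to 1, where 1 is 0.2 m, then the turn, a rotation vector about the tool's x, y, z normalised to -1 to 1, where 1 is pi rad. In form: [[jaw, x, y, z, ax, ay, az], ...]. A call has exactly 8 rows; each row is the pose to reach, as a shift and turn from the pose commanded when the call began, along the tool's axes at that moment, turning the shorter way round; what a row does not reach only later rows make up. A row lasts 1/12 s, in which the tool goes at most 41.7 mm and 7.16 degrees, less where a joint would pass 70% of its speed; a pose out of reach is approached as far as the arm can. A call with a number of a shift or a turn outside -1 to 1 is refused whole. A call with a gripper value outside its range is refused whole. The fingers move at their own pace and stop on an object; "force" is the grip in N (left out, the last holds). Time passes only in rows, so rows that repeat a pose let the fingers close, or fill a call up. It gives the time, the measured TCP pose, the force, the opening and the grip force at its end, in the units of the state.
- state(): the state, without advancing time (a new reading comes with each control period).
- camera(name): name is "side" or "top"; returns (picture, depth): 420x560x3 uint8, red, green, blue; 420x560 float32, m along the optical axis (not along the pixel's ray), 0 where there is no reading.
- calibration(name): a dict with "vfov" (degrees; the focal length in pixels is half the picture's height over the tangent of half this angle, whatever the lens; pixels are square), "cx", "cy" (the principal point, pixels), "camera_from_world" (4x4, takes a point from world to camera coordinates). Camera axes: x right, y down, z forward; pixel columns grow to the right and rows downward; lengths in m; the calibration is good to about 2 mm. A picture is of the moment at which its call begins. calibration takes no time and is no camera call.
- job.hand_in(): hands the job in; it is judged then, once.
The state is a dict: "clock": time; "joints": joint angles; "qd": joint speeds; "joint_efforts": joint torques, N m; "position": TCP position; "tcp_rot": TCP orientation; "contact_force": force on the tool from outside, world axes, zero at the start; "ft_torque": the same for the moment, N m; "grip_width": finger opening in m; "grasp_force": force on a finger pad.
Only numpy, scipy, OpenCV 4.12 (cv2) and the standard library are available. Lean on these libraries where they do the work, as an engineer would, in place of code of your own. Each camera call takes 0.05 s, during which the arm holds its last target. There are 200 camera calls.

## Working session

There is one attempt and no reset: what is moved stays moved. The work goes in short steps, Python scripts to look and compute and a tool call to move; the robot and the scene stay as the last step left them, time stands still between calls to the robot, and variables do not carry over. Pictures are saved under pics/ and viewed, at most 10 in all, crops included, and the job is handed in when it is done.

Besides the shell and the picture viewer there is one more tool, called as name(argument=value, ...) on one line, values as JSON. send_rows: Moves the arm, as the interface text tells. Scaled input: -1 to 1 covers 0.2 m each way for a shift and pi rad each way for a turn. Its arguments: {"type":"object","properties":{"steps":{"type":"array"},"force":{"type":"number"}},"required":["steps"]}

```bash
mkdir -p pics; cat > h.py <<'E'
import numpy as np,cv2
from cell import state,camera,calibration,job
def shot(n,f):
    p,d=camera(n); cv2.imwrite(f'pics/{f}.png',p[:,:,::-1]); np.savez(f'pics/{f}.npz',p=p,d=d); return p,d
def K(n):
    c=calibration(n); return 210/np.tan(np.radians(c['vfov'])/2),c['cx'],c['cy'],np.linalg.inv(np.array(c['camera_from_world']))
def ray(n,uv,z):
    f,cx,cy,T=K(n); uv=np.atleast_2d(uv).astype(float)
    r=np.c_[(uv[:,0]-cx)/f,(uv[:,1]-cy)/f,np.ones(len(uv))]@T[:3,:3].T; o=T[:3,3]
    return o+r*((z-o[2])/r[:,2])[:,None]
def cloud(n,d):
    f,cx,cy,T=K(n); v,u=np.mgrid[:420,:560]
    P=np.stack([(u-cx)/f*d,(v-cy)/f*d,d],-1); return P@T[:3,:3].T+T[:3,3]
E
python3 - <<'E'
from h import *
a,_=shot('top','t0'); b,_=shot('side','s0'); 
for n in('top','side'): print(n,K(n))
s=state();print(s['clock'],s['position'],s['tcp_rot'],s['contact_force'])
E
```

```text
top (np.float64(406.2108026850343), 286.27569026269515, 216.24016238253537, array([[-0.01942994, -0.98634586,  0.16353693,  0.33465302],
       [-0.99959072,  0.01572895, -0.02389555, -0.01370659],
       [ 0.02099701, -0.16393428, -0.98624778,  1.14893296],
       [ 0.        ,  0.        ,  0.        ,  1.        ]]))
side (np.float64(497.33798930208724), 278.8241320123338, 212.0613305817381, array([[ 0.93342997, -0.25297618,  0.25438463,  0.09495477],
       [-0.35874607, -0.66434638,  0.65570203, -1.07892911],
       [ 0.00312252, -0.70331141, -0.71087503,  1.20076961],
       [ 0.        ,  0.        ,  0.        ,  1.        ]]))
0.1 [0.19301986 0.56754928 0.23851534] [[-9.46755674e-01  3.21952567e-01 -4.88418151e-04]
 [ 3.21952937e-01  9.46754527e-01 -1.47394254e-03]
 [-1.21274906e-05 -1.55271112e-03 -9.99998794e-01]] [-0.13135629  0.35945846 -0.97464542]
```

View pics/t0.png

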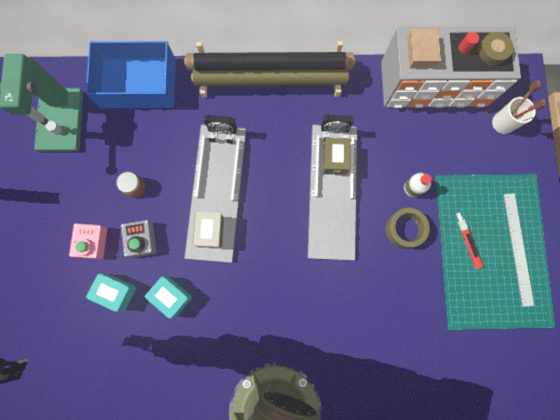

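View pics/s0.png

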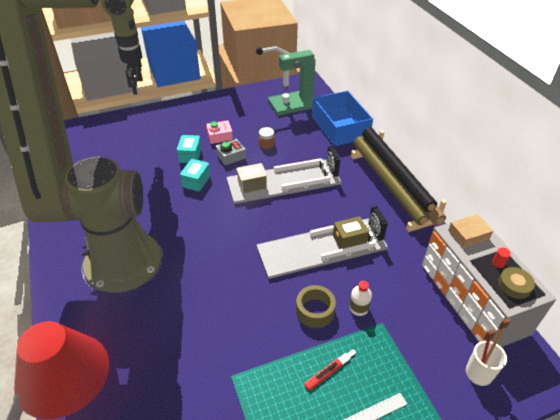

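The top view shows the empty lane on the left (about 215,190) with the light-grey case at (208,229). The finished olive case is in the right lane (337,155). There are two timer shapes: grey at (138,239), which fits, and pink at (88,241), a decoy. The turquoise boxes at (110,292) and (168,297) are decoys too. I'll measure these and confirm them in a crop.

```bash
python3 - <<'E'
from h import *
z=np.load('pics/t0.npz'); p,d=z['p'],z['d']; P=cloud('top',d)
c=p[110:275,70:255]; cv2.imwrite('pics/c0.png',cv2.resize(c[:,:,::-1],None,fx=4,fy=3.6,interpolation=cv2.INTER_CUBIC)[:600])
hsv=cv2.cvtColor(p,cv2.COLOR_RGB2HSV)
Z=P[...,2]
box=np.zeros((420,560),bool); box[110:270,180:255]=1
def rect(m,n,zz):
    m=m.astype(np.uint8); k,l,s,_=cv2.connectedComponentsWithStats(m); i=1+np.argmax(s[1:,4]); 
    ct=max(cv2.findContours((l==i).astype(np.uint8),0,2)[0],key=cv2.contourArea)[:,0]
    W=ray(n,ct,zz)[:,:2].astype(np.float32); r=cv2.minAreaRect(W); print('area',s[i,4],'rect',np.round(r[0],4),np.round(r[1],4),round(r[2],2)); return l==i
bench=(p[...,2].astype(int)-p[...,1]>25)
m=box&~bench
print('lane'); rect(m,'top',0.018)
for nm,lo,hi,zz in(('casetop',.068,.09,.078),('rail',.03,.05,.038)):
    mm=box&(Z>lo)&(Z<hi); print(nm,mm.sum())
    k,l,s,ce=cv2.connectedComponentsWithStats(mm.astype(np.uint8))
    for i in range(1,k):
        if s[i,4]<20: continue
        ct=max(cv2.findContours((l==i).astype(np.uint8),0,2)[0],key=cv2.contourArea)[:,0]
        r=cv2.minAreaRect(ray('top',ct,zz)[:,:2].astype(np.float32)); print(s[i,4],s[i,:4],np.round(r[0],4),np.round(r[1],4),round(r[2],2), 'meanZ',Z[l==i].mean().round(4))
g=(hsv[...,0]>50)&(hsv[...,0]<85)&(hsv[...,1]>120); g[:220]=0;g[260:]=0;g[:,:115]=0;g[:,165:]=0
v,u=np.nonzero(g);print('btn',u.mean(),v.mean(),len(u),ray('top',[u.mean(),v.mean()],.063),Z[g].mean(), P[g].mean(0))
print('bedZ',np.median(Z[150:200,212:225]))
E
```

```text
lane
area 6709 rect [0.6121 0.1528] [0.1403 0.4222] 84.18
casetop 969
43 [216 123  19   5] [0.7707 0.1248] [0.0505 0.01  ] 82.69 meanZ 0.0774
904 [193 212  29  35] [0.482  0.1712] [0.0708 0.0902] 85.62 meanZ 0.0762
rail 526
43 [207 125  14   7] [0.7767 0.1623] [0.0181 0.035 ] 18.91 meanZ 0.0383
29 [228 127   9   7] [0.7718 0.1095] [0.0214 0.0158] 79.45 meanZ 0.0365
38 [208 135   8   6] [0.75   0.1683] [0.0201 0.0149] 89.34 meanZ 0.0433
157 [195 136  10  62] [0.6661 0.2001] [0.0076 0.1785] 84.24 meanZ 0.0357
41 [226 136   7   7] [0.7449 0.1186] [0.0181 0.0171] 0.14 meanZ 0.0436
150 [231 139   9  61] [0.6573 0.1011] [0.007 0.176] 84.19 meanZ 0.0361
37 [220 217   4  31] [0.4781 0.1381] [0.0038 0.0832] 86.82 meanZ 0.0411
btn nan nan 0 [[nan nan nan]] nan [nan nan nan]
bedZ 0.016272518871906838<stdin>:22: RuntimeWarning: Mean of empty slice.
  ret = ret.dtype.type(ret / rcount)
  ret = um.true_divide(
```

View pics/c0.png

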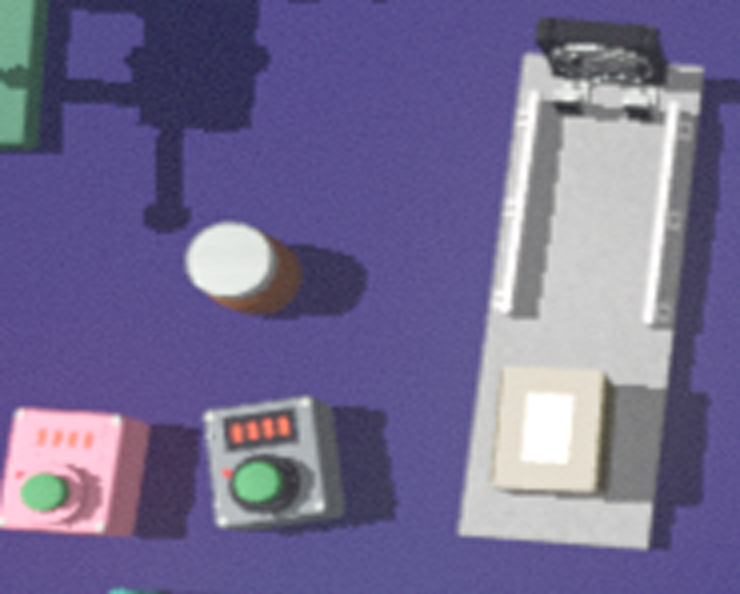

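The crop confirms three things. The grey timer has its green button at full-frame (≈134,244). The bare-board case with the white label stands before the rails of the empty lane. The pink box is the decoy. I'll do one sub-pixel refinement of lane, case and button, then move.

```bash
cat > m.py <<'E'
from h import *
def btn(p,n='top'):
    q=p.astype(int); g=(q[...,1]-q[...,0]>30)&(q[...,1]-q[...,2]>15)&(q[...,1]>80); 
    b=np.zeros(g.shape,bool); b[225:260,118:158]=1; v,u=np.nonzero(g&b); print('btn',u.mean(),v.mean(),len(u),u.min(),u.max(),v.min(),v.max()); return ray(n,[(u.min()+u.max())/2,(v.min()+v.max())/2],.063),ray(n,[u.mean(),v.mean()],.063)
def warm(p,sub,zz):  # case top: warm/bright pixels
    q=p.astype(int); m=((q[...,0]-q[...,2]>8)&(q[...,0]>150))|(q.min(-1)>235)
    b=np.zeros(m.shape,bool); b[sub]=1; m=(m&b).astype(np.uint8)
    m=cv2.morphologyEx(m,cv2.MORPH_OPEN,np.ones((3,3)))
    ct=max(cv2.findContours(m,0,2)[0],key=cv2.contourArea)[:,0]
    return cv2.minAreaRect(ray('top',ct,zz)[:,:2].astype(np.float32)),m
E
python3 - <<'E'
from m import *
z=np.load('pics/t0.npz'); p=z['p']; print(btn(p))
r,m=warm(p,np.s_[205:250,185:230],.078); print(r,m.sum())
q=p.astype(float); s=q[...,2]-q[...,1]  # bench blue vs grey
L=[];R=[]
for v in range(204,256):
    x=s[v]
    for side,lo,hi in(('L',178,203),('R',225,252)):
        w=x[lo:hi]; f=cv2.GaussianBlur(w[None],(3,1),0)[0]; g=np.abs(np.diff(f)); k=g.argmax(); sl=slice(max(k-2,0),k+3)
        u=lo+.5+(np.arange(len(g))[sl]*g[sl]).sum()/g[sl].sum(); (L if side=='L' else R).append((u,v))
out=[]
for e in(L,R):
    W=ray('top',np.array(e),.018)[:,:2].astype(np.float32); l=cv2.fitLine(W,cv2.DIST_HUBER,0,.001,.001).ravel(); out.append(l); print(l,np.degrees(np.arctan(l[1]/l[0])), 'y at x=.482',l[3]+l[1]/l[0]*(.482-l[2]))
# rear row colours
print('case edge rows', [tuple(p[v,208]) for v in range(208,218)],[tuple(p[v,208]) for v in range(242,252)])
E
```

```text
btn 133.88181818181818 243.52727272727273 110 128 140 238 249
(array([[0.44769462, 0.36645977, 0.063     ]]), array([[0.44762726, 0.36676864, 0.063     ]]))
((0.48246681690216064, 0.17280779778957367), (0.06956354528665543, 0.091207355260849), 86.68306732177734) 897
[ 0.99486727 -0.10118843  0.49299124  0.23555785] -5.8076096 y at x=.482 0.23667578
[ 0.98898005 -0.14804885  0.4881328   0.08870448] -8.51387 y at x=.482 0.08962256
case edge rows [(np.uint8(204), np.uint8(202), np.uint8(203)), (np.uint8(205), np.uint8(203), np.uint8(204)), (np.uint8(203), np.uint8(203), np.uint8(202)), (np.uint8(209), np.uint8(205), np.uint8(203)), (np.uint8(220), np.uint8(215), np.uint8(204)), (np.uint8(228), np.uint8(222), np.uint8(209)), (np.uint8(229), np.uint8(222), np.uint8(208)), (np.uint8(228), np.uint8(221), np.uint8(206)), (np.uint8(229), np.uint8(221), np.uint8(207)), (np.uint8(228), np.uint8(221), np.uint8(207))] [(np.uint8(230), np.uint8(224), np.uint8(209)), (np.uint8(228), np.uint8(223), np.uint8(208)), (np.uint8(229), np.uint8(222), np.uint8(208)), (np.uint8(217), np.uint8(209), np.uint8(196)), (np.uint8(150), np.uint8(145), np.uint8(134)), (np.uint8(151), np.uint8(148), np.uint8(146)), (np.uint8(195), np.uint8(196), np.uint8(195)), (np.uint8(202), np.uint8(202), np.uint8(202)), (np.uint8(205), np.uint8(204), np.uint8(204)), (np.uint8(202), np.uint8(201), np.uint8(202))]
```

send_rows(steps=[[24,-0.1,-0.1,0,0,0,0],[24,-0.25,-0.24,0,0,0,-0.02],[24,-0.42,-0.4,0,0,0,-0.05],[24,-0.58,-0.55,0,0,0,-0.072],[24,-0.7,-0.66,0,0,0,-0.072],[24,-0.79,-0.75,0,0,0,-0.072],[24,-0.79,-0.75,0,0,0,-0.072],[24,-0.79,-0.75,0,0,0,-0.072]], force=40)

```text
clock: 0.77
position: [0.2949, 0.3741, 0.2393]
tcp_rot: [[-0.995, 0.104, -0.0], [0.104, 0.995, 0.0], [0.0, 0.0, -1.0]]
contact_force: [-0.3, -0.2, -0.8]
grip_width: 0.0207
grasp_force: 0.0
```

```bash
cat > go.py <<'E'
import sys
from h import *
s=state(); R=np.array(s['tcp_rot']); p=np.array(s['position']); t=np.array([float(a) for a in sys.argv[1:4]])
y=np.degrees(np.arctan2(R[1,1],R[0,1])); print('clk',s['clock'],'p',p.round(4),'yaw_y',y.round(2),'zax',R[:,2].round(4),'w',s['grip_width'],'F',np.round(s['contact_force'],2),'q',np.round(s['joints'],2))
print('shift norm',(R.T@(t-p)/.2).round(3),'az',((y-84.2)/180).round(4))
E
python3 go.py .397 .1806 .239
```

```text
clk 0.7667 p [0.2949 0.3741 0.2393] yaw_y 84.03 zax [-2.e-04  1.e-04 -1.e+00] w 0.020656561990656148 F [-0.27 -0.18 -0.79] q [ 0.9   0.08 -0.33  1.16  0.    1.01]
shift norm [-0.608 -0.909  0.001] az -0.001
```

send_rows(steps=[[24,-0.08,-0.12,0,0,0,0],[24,-0.18,-0.27,0,0,0,0],[24,-0.29,-0.43,0,0,0,0],[24,-0.4,-0.6,0.1,0,0,0],[24,-0.5,-0.75,0.25,0,0,0],[24,-0.57,-0.85,0.4,0,0,0],[24,-0.61,-0.91,0.5,0,0,0],[24,-0.61,-0.91,0.5,0,0,0]])

```text
clock: 1.43
position: [0.3955, 0.179, 0.1348]
tcp_rot: [[-0.995, 0.104, -0.006], [0.104, 0.995, -0.004], [0.006, -0.004, -1.0]]
contact_force: [-0.5, 0.2, 0.3]
grip_width: 0.0205
grasp_force: 0.0
```

```bash
python3 go.py .397 .1806 .036; python3 -c "
from h import *
p,d=shot('side','s1'); cv2.imwrite('pics/c1.png',cv2.resize(p[110:230,150:350,::-1],None,fx=4,fy=4,interpolation=2))"
```

```text
clk 1.4333 p [0.3955 0.179  0.1348] yaw_y 84.04 zax [-0.0061 -0.0036 -1.    ] w 0.02048450308599841 F [-0.47  0.18  0.3 ] q [ 0.43  0.08 -0.58  0.91 -0.    0.53]
shift norm [-0.01   0.011  0.494] az -0.0009
```

View pics/c1.png

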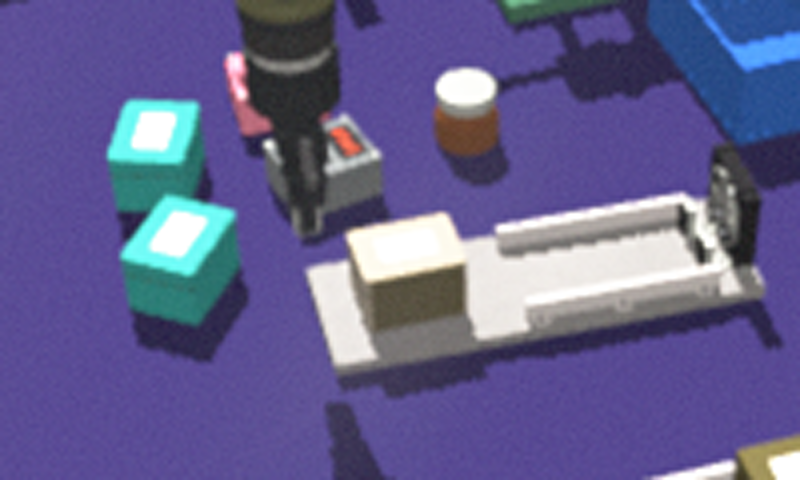

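The side crop shows the fingertips at (308,228), above and behind the case's dry near end (about 360,280), with nothing between. Going down.

send_rows(steps=[[24,0,0,0.08,0,0,0],[24,0,0,0.2,0,0,0],[24,0,0,0.32,0,0,0],[24,0,0,0.42,0,0,0],[24,0,0,0.48,0,0,0],[24,0,0,0.51,0,0,0],[24,0,0,0.51,0,0,0],[24,0,0,0.51,0,0,0]])

```text
clock: 2.15
position: [0.3979, 0.183, 0.0381]
tcp_rot: [[-0.995, 0.1, 0.001], [0.1, 0.995, 0.001], [-0.001, 0.001, -1.0]]
contact_force: [-0.4, -0.0, -0.7]
grip_width: 0.021
grasp_force: 0.0
```

```bash
python3 go.py .397 .1806 .036
```

```text
clk 2.15 p [0.3979 0.183  0.0381] yaw_y 84.26 zax [ 8.e-04  7.e-04 -1.e+00] w 0.02101039653282115 F [-0.43 -0.02 -0.66] q [ 0.43  0.2  -0.7   0.66  0.    0.53]
shift norm [ 0.003 -0.012  0.011] az 0.0004
```

send_rows(steps=[[24,-0.02,-0.005,0,0,0,0],[24,-0.04,-0.012,0,0,0,0],[24,-0.06,-0.012,0,0,0,0],[24,-0.08,-0.012,0,0,0,0],[24,-0.1,-0.012,0,0,0,0],[24,-0.115,-0.012,0,0,0,0],[24,-0.13,-0.012,0,0,0,0],[24,-0.145,-0.012,0,0,0,0]])

```text
clock: 2.82
position: [0.4251, 0.1764, 0.037]
tcp_rot: [[-0.995, 0.101, -0.002], [0.101, 0.995, 0.0], [0.002, 0.0, -1.0]]
contact_force: [-3.7, 1.4, 1.3]
grip_width: 0.0205
grasp_force: 0.0
```

send_rows(steps=[[24,-0.015,0,0,0,0,0],[24,-0.03,0,0,0,0,0],[24,-0.045,0,0,0,0,0],[24,-0.06,0,0,0,0,0],[24,-0.075,0,0,0,0,0],[24,-0.09,0,0,0,0,0],[24,-0.1,0,0,0,0,0],[24,-0.11,0,0,0,0,0]])

```text
clock: 3.48
position: [0.4481, 0.1741, 0.0373]
tcp_rot: [[-0.995, 0.102, -0.0], [0.102, 0.995, -0.0], [0.0, -0.0, -1.0]]
contact_force: [-3.6, -0.7, -0.6]
grip_width: 0.0206
grasp_force: 0.0
```

```bash
python3 go.py .482 .171 .038; python3 -c "
from m import *
p,d=shot('top','t1'); cv2.imwrite('pics/c2.png',cv2.resize(p[110:270,160:270,::-1],None,fx=3.7,fy=3.7,interpolation=2)); print(warm(p,np.s_[170:240,195:235],.078)[0])"
```

```text
clk 3.4833 p [0.4481 0.1741 0.0373] yaw_y 84.17 zax [-1.e-04 -1.e-04 -1.e+00] w 0.02062492492749349 F [-3.56 -0.68 -0.57] q [ 0.37  0.28 -0.61  0.69 -0.    0.47]
shift norm [-0.17   0.002 -0.004] az -0.0001
((0.5114781260490417, 0.1682296097278595), (0.06848423928022385, 0.0829828754067421), 84.13645935058594)
```

View pics/c2.png

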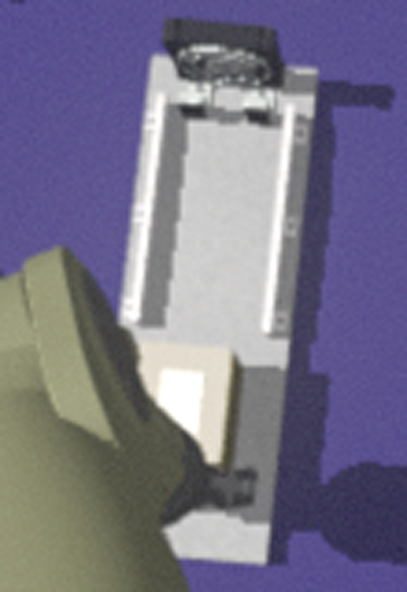

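The case has squared up to the fingers and sits on the centre line, with its right edge at crop (235,350–470) and well clear of the rail line. The push force is 3.6 N. I'll keep pushing.

send_rows(steps=[[24,-0.015,0,0,0,0,0],[24,-0.035,0,0,0,0,0],[24,-0.06,0,0,0,0,0],[24,-0.085,0,0,0,0,0],[24,-0.11,0,0,0,0,0],[24,-0.135,0,0,0,0,0],[24,-0.16,0,0,0,0,0],[24,-0.18,0,0,0,0,0]])

```text
clock: 4.2
position: [0.4845, 0.1704, 0.0373]
tcp_rot: [[-0.995, 0.102, 0.0], [0.102, 0.995, 0.0], [-0.0, 0.0, -1.0]]
contact_force: [-3.0, 1.1, 0.3]
grip_width: 0.0204
grasp_force: 0.0
```

send_rows(steps=[[24,-0.02,0,0,0,0,0],[24,-0.045,0,0,0,0,0],[24,-0.07,0,0,0,0,0],[24,-0.095,0,0,0,0,0],[24,-0.12,0,0,0,0,0],[24,-0.145,0,0,0,0,0],[24,-0.165,0,0,0,0,0],[24,-0.18,0,0,0,0,0]])

```text
clock: 4.87
position: [0.5201, 0.1668, 0.0373]
tcp_rot: [[-0.995, 0.102, 0.0], [0.102, 0.995, 0.0], [-0.0, 0.0, -1.0]]
contact_force: [-2.9, 0.2, -0.3]
grip_width: 0.0204
grasp_force: 0.0
```

```bash
python3 go.py .639 .153 .037; python3 -c "
from m import *
p,d=shot('side','s2');p2,d=shot('top','t2'); a=cv2.resize(p[120:220,220:350,::-1],(520,400),interpolation=2); b=cv2.resize(p2[110:240,180:255,::-1],(231,400),interpolation=2); cv2.imwrite('pics/c3.png',np.hstack([a,b]))"
```

```text
clk 4.8667 p [0.5201 0.1668 0.0373] yaw_y 84.17 zax [ 2.e-04  0.e+00 -1.e+00] w 0.020421421918017456 F [-2.87  0.18 -0.33] q [ 0.31  0.38 -0.45  0.74 -0.    0.41]
shift norm [-0.598 -0.008  0.002] az -0.0002
```

View pics/c3.png

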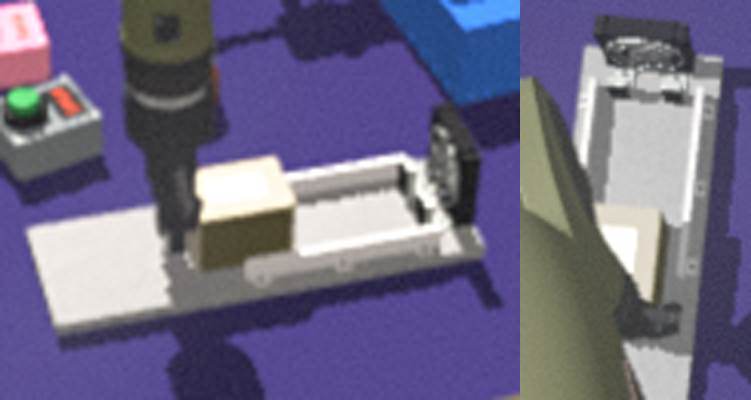

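The side view shows the case entering between the rails, squared to the fingers and upright. In the top crop its right edge is at x≈663 and the right rail at x≈688. I'll compute that clearance.

```bash
python3 - <<'E'
from h import *
p=np.load('pics/t2.npz')['p']; P=np.load('pics/t2.npz')['d']
for v in(182,186,190,194,198): print(v,[tuple(int(c) for c in p[v,u]) for u in range(222,240)])
n=np.array([np.sin(np.radians(5.8)),np.cos(np.radians(5.8))])
C=cloud('top',P)
m=(C[...,2]>.068)&(C[...,2]<.085);m[:,:205]=0;m[:,245:]=0;m[:165]=0;m[212:]=0
r=(C[...,2]>.031)&(C[...,2]<.04);r[:,:227]=0;r[:,245:]=0;r[:142]=0;r[198:]=0
for v in range(150,205,6):
    a=np.nonzero(m[v])[0]; b=np.nonzero(r[v])[0]
    print(v, (a.max(),(ray('top',[a.max()+.5,v],.078)[0,:2]@n).round(4)) if len(a) else None, (b.min(),(ray('top',[b.min()-.5,v],.038)[0,:2]@n).round(4),b.max(),(ray('top',[b.max()+.5,v],.038)[0,:2]@n).round(4)) if len(b) else None)
print('tcp lat',np.array([.5201,.1668])@n,'line est',np.array([.482,.1703])@n)
E
```

```text
182 [(224, 218, 203), (226, 220, 205), (217, 211, 195), (164, 158, 129), (94, 91, 73), (136, 133, 129), (187, 187, 186), (196, 195, 196), (207, 207, 206), (203, 203, 203), (199, 198, 196), (182, 182, 182), (172, 170, 172), (143, 140, 142), (125, 125, 125), (126, 124, 127), (124, 124, 123), (118, 119, 120)]
186 [(225, 218, 204), (222, 214, 199), (201, 195, 175), (130, 124, 98), (82, 80, 64), (80, 79, 68), (102, 100, 94), (127, 126, 126), (126, 124, 126), (135, 135, 136), (157, 156, 156), (168, 168, 166), (153, 150, 151), (132, 131, 130), (127, 127, 128), (127, 125, 125), (128, 127, 127), (115, 111, 117)]
190 [(226, 219, 204), (219, 213, 196), (168, 161, 133), (96, 95, 75), (74, 73, 59), (91, 89, 83), (117, 118, 114), (128, 128, 128), (126, 126, 127), (142, 142, 140), (168, 165, 166), (166, 163, 164), (145, 143, 144), (127, 128, 128), (124, 124, 124), (128, 128, 126), (118, 117, 119), (95, 94, 105)]
194 [(226, 218, 203), (212, 205, 185), (138, 130, 105), (78, 77, 59), (79, 78, 64), (100, 99, 90), (121, 122, 123), (123, 124, 123), (132, 132, 133), (150, 149, 149), (168, 166, 165), (162,
[... 586 characters left out ...]
4(235), np.float64(0.1707), np.int64(236), np.float64(0.165))
168 None (np.int64(234), np.float64(0.1717), np.int64(236), np.float64(0.1632))
174 None (np.int64(234), np.float64(0.1699), np.int64(235), np.float64(0.1643))
180 (np.int64(226), np.float64(0.1816)) (np.int64(233), np.float64(0.1709), np.int64(234), np.float64(0.1653))
186 (np.int64(225), np.float64(0.1825)) (np.int64(232), np.float64(0.1719), np.int64(234), np.float64(0.1635))
192 (np.int64(224), np.float64(0.1834)) (np.int64(232), np.float64(0.1701), np.int64(233), np.float64(0.1645))
198 (np.int64(224), np.float64(0.1816)) None
204 (np.int64(223), np.float64(0.1826)) None
tcp lat 0.2185054823974923 line est 0.21813731995572277
```

Clearance on the right is about 11.5 mm, so the case is centred to within 1 mm. Continuing.

send_rows(steps=[[24,-0.02,0,0,0,0,0],[24,-0.045,0,0,0,0,0],[24,-0.07,0,0,0,0,0],[24,-0.095,0,0,0,0,0],[24,-0.12,0,0,0,0,0],[24,-0.145,0,0,0,0,0],[24,-0.17,0,0,0,0,0],[24,-0.195,0,0,0,0,0]])

```text
clock: 5.63
position: [0.5588, 0.1628, 0.0373]
tcp_rot: [[-0.995, 0.101, -0.0], [0.101, 0.995, -0.0], [0.0, -0.0, -1.0]]
contact_force: [-3.3, 0.7, 0.6]
grip_width: 0.0203
grasp_force: 0.0
```

send_rows(steps=[[24,-0.025,0,0,0,0,0],[24,-0.05,0,0,0,0,0],[24,-0.075,0,0,0,0,0],[24,-0.1,0,0,0,0,0],[24,-0.125,0,0,0,0,0],[24,-0.145,0,0,0,0,0],[24,-0.165,0,0,0,0,0],[24,-0.18,0,0,0,0,0]])

```text
clock: 6.3
position: [0.5946, 0.1592, 0.0373]
tcp_rot: [[-0.995, 0.101, 0.0], [0.101, 0.995, -0.0], [-0.0, -0.0, -1.0]]
contact_force: [-4.1, 0.6, 1.3]
grip_width: 0.0201
grasp_force: 0.0
```

send_rows(steps=[[24,-0.015,0,0,0,0,0],[24,-0.03,0,0,0,0,0],[24,-0.045,0,0,0,0,0],[24,-0.06,0,0,0,0,0],[24,-0.075,0,0,0,0,0],[24,-0.09,0,0,0,0,0],[24,-0.1,0,0,0,0,0],[24,-0.11,0,0,0,0,0]])

```text
clock: 6.97
position: [0.6162, 0.157, 0.0373]
tcp_rot: [[-0.995, 0.101, -0.0], [0.101, 0.995, 0.0], [0.0, 0.0, -1.0]]
contact_force: [-4.5, 1.0, 1.8]
grip_width: 0.0206
grasp_force: 0.0
```

```bash
python3 go.py .639 .154 .037; python3 - <<'E'
from m import *
p,d=shot('top','t3'); s2,d2=shot('side','s3'); C=cloud('top',d); u=np.array([np.cos(.1012),-np.sin(.1012)])
m=(C[...,2]>.068)&(C[...,2]<.085);m[:,:200]=0;m[:,245:]=0;m[:138]=0;m[190:]=0
v,_=np.nonzero(m); print('far top row',v.min(),m.sum()); 
c=[x for x in range(200,240) if m[:,x].any()]
print([(x,int(np.nonzero(m[:,x])[0].min())) for x in c]); o=np.array([.5851,.1584])
for x in c: 
    vv=np.nonzero(m[:,x])[0].min(); print(((ray('top',[x,vv-.5],.078)[0,:2]-o)@u).round(4),end=' ')
E
```

```text
clk 6.9667 p [0.6162 0.157  0.0373] yaw_y 84.18 zax [-1.e-04  0.e+00 -1.e+00] w 0.020639749557319894 F [-4.5   1.03  1.77] q [ 0.25  0.52 -0.22  0.83  0.    0.35]
shift norm [-0.115 -0.003  0.001] az -0.0001
far top row 143 291
[(213, 143), (214, 143), (215, 143), (216, 143), (217, 143), (218, 143), (219, 144), (220, 144), (221, 144), (222, 144), (223, 144), (224, 144), (225, 144), (226, 144), (227, 144), (228, 144), (229, 144)]
0.1349 0.1352 0.1354 0.1357 0.1359 0.1361 0.1335 0.1338 0.134 0.1343 0.1345 0.1348 0.135 0.1352 0.1355 0.1357 0.136
```

send_rows(steps=[[24,-0.01,0,0,0,0,0],[24,-0.02,0,0,0,0,0],[24,-0.03,0,0,0,0,0],[24,-0.04,0,0,0,0,0],[24,-0.05,0,0,0,0,0],[24,-0.06,0,0,0,0,0],[24,-0.07,0,0,0,0,0],[24,-0.08,0,0,0,0,0]])

```text
clock: 7.73
position: [0.6321, 0.1554, 0.0373]
tcp_rot: [[-0.995, 0.101, 0.0], [0.101, 0.995, 0.0], [-0.0, 0.0, -1.0]]
contact_force: [-4.1, 0.0, -0.2]
grip_width: 0.0209
grasp_force: 0.0
```

send_rows(steps=[[24,-0.005,0,0,0,0,0],[24,-0.01,0,0,0,0,0],[24,-0.015,0,0,0,0,0],[24,-0.02,0,0,0,0,0],[24,-0.02,0,0,0,0,0],[24,-0.02,0,0,0,0,0],[24,-0.02,0,0,0,0,0],[24,-0.02,0,0,0,0,0]])

```text
clock: 8.4
position: [0.6362, 0.155, 0.0373]
tcp_rot: [[-0.995, 0.101, 0.001], [0.101, 0.995, -0.0], [-0.001, -0.0, -1.0]]
contact_force: [-0.8, -0.4, -1.1]
grip_width: 0.0205
grasp_force: 0.0
```

send_rows(steps=[[24,-0.003,0,0,0,0,0],[24,-0.006,0,0,0,0,0],[24,-0.009,0,0,0,0,0],[24,-0.012,0,0,0,0,0],[24,-0.015,0,0,0,0,0],[24,-0.018,0,0,0,0,0],[24,-0.021,0,0,0,0,0],[24,-0.024,0,0,0,0,0]])

```text
clock: 9.07
position: [0.6373, 0.1548, 0.0368]
tcp_rot: [[-0.995, 0.101, -0.006], [0.101, 0.995, 0.001], [0.006, -0.0, -1.0]]
contact_force: [-14.5, 0.8, 5.2]
grip_width: 0.0204
grasp_force: 0.0
```

The force has risen from 4 N to 14.5 N, so the case is on the stops. One short hold to seat it, then a straight withdrawal.

send_rows(steps=[[24,-0.002,0,0,0,0,0],[24,-0.004,0,0,0,0,0],[24,-0.004,0,0,0,0,0],[24,-0.004,0,0,0,0,0],[24,-0.004,0,0,0,0,0],[24,-0.004,0,0,0,0,0],[24,-0.004,0,0,0,0,0],[24,-0.004,0,0,0,0,0]])

```text
clock: 9.73
position: [0.6372, 0.1547, 0.0364]
tcp_rot: [[-0.995, 0.101, -0.008], [0.101, 0.995, 0.001], [0.008, -0.0, -1.0]]
contact_force: [-14.3, 1.5, 5.9]
grip_width: 0.0202
grasp_force: 0.0
```

send_rows(steps=[[24,0.01,0,0,0,0,0],[24,0.03,0,0,0,0,0],[24,0.06,0,0,0,0,0],[24,0.1,0,0,0,0,0],[24,0.16,0,0,0,0,0],[24,0.23,0,0,0,0,0],[24,0.3,0,0,0,0,0],[24,0.35,0,0,0,0,0]])

```text
clock: 10.4
position: [0.5707, 0.1616, 0.0375]
tcp_rot: [[-0.995, 0.101, 0.0], [0.101, 0.995, 0.0], [-0.0, 0.0, -1.0]]
contact_force: [0.5, -0.6, -0.8]
grip_width: 0.0205
grasp_force: 0.0
```

send_rows(steps=[[10,0.02,0,-0.08,0,0,0],[0,0.02,0,-0.2,0,0,0],[0,0.02,0,-0.35,0,0,0],[0,0.02,0,-0.5,0,0,0],[0,0.02,0,-0.6,0,0,0],[0,0.02,0,-0.65,0,0,0],[0,0.02,0,-0.65,0,0,0],[0,0.02,0,-0.65,0,0,0]])

```text
clock: 11.07
position: [0.5679, 0.1619, 0.167]
tcp_rot: [[-0.995, 0.101, 0.001], [0.101, 0.995, 0.0], [-0.001, 0.0, -1.0]]
contact_force: [-0.8, -1.0, -0.7]
grip_width: 0.0
grasp_force: 0.0
```

```bash
python3 go.py .4477 .3666 .1; python3 - <<'E'
from m import *
p,d=shot('top','t4'); s,d2=shot('side','s4'); C=cloud('top',d); u=np.array([np.cos(.1012),-np.sin(.1012)])
r,_=warm(p,np.s_[130:190,195:245],.078); print(r)
a=cv2.resize(s[120:220,220:350,::-1],(520,400),interpolation=2); b=cv2.resize(p[110:240,180:255,::-1],(231,400),interpolation=2); cv2.imwrite('pics/c4.png',np.hstack([a,b]))
E
```

```text
clk 11.0667 p [0.5679 0.1619 0.167 ] yaw_y 84.18 zax [ 7.e-04  1.e-04 -1.e+00] w 6.436398289633572e-06 F [-0.77 -0.96 -0.7 ] q [ 0.28  0.33 -0.19  1.05 -0.    0.38]
shift norm [0.702 0.957 0.335] az -0.0001
((0.6966173052787781, 0.15005575120449066), (0.06990659981966019, 0.09161798655986786), 84.74287414550781)
```

View pics/c4.png

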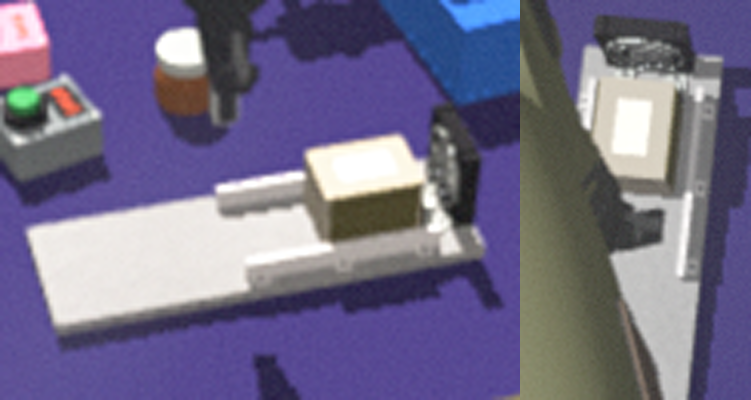

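The case is home against the stops at about (0.697, 0.150), aligned with the lane and with a gap to both rails (top crop, 595–680 × 75–190). Next is the button of the grey timer.

send_rows(steps=[[0,0.07,0.1,0,0,0,0],[0,0.19,0.26,0,0,0,0],[0,0.32,0.43,0,0,0,0],[0,0.44,0.6,0,0,0,0],[0,0.56,0.76,0.05,0,0,0],[0,0.65,0.88,0.12,0,0,0],[0,0.7,0.955,0.2,0,0,0],[0,0.7,0.955,0.2,0,0,0]])

```text
clock: 11.83
position: [0.4435, 0.3673, 0.1224]
tcp_rot: [[-0.995, 0.097, -0.006], [0.097, 0.995, -0.003], [0.006, -0.004, -1.0]]
contact_force: [-0.8, -0.9, -0.7]
grip_width: -0.0
grasp_force: 0.0
```

send_rows(steps=[[0,0,0,0,0,0,0],[0,0,0,0,0,0,0],[0,0,0,0.05,0,0,0],[0,0,0,0.1,0,0,0],[0,0,0,0.12,0,0,0],[0,0,0,0.12,0,0,0],[0,0,0,0.12,0,0,0],[0,0,0,0.12,0,0,0]])

```text
clock: 12.5
position: [0.4482, 0.366, 0.1035]
tcp_rot: [[-0.995, 0.102, 0.0], [0.102, 0.995, 0.0], [-0.0, 0.0, -1.0]]
contact_force: [-0.4, 0.3, 0.1]
grip_width: 0.0002
grasp_force: 0.0
```

```bash
python3 go.py .4477 .3666 .071; python3 - <<'E'
from m import *
s,d2=shot('side','s5'); f,cx,cy,_=K('side')
T=np.array(calibration('side')['camera_from_world'])
for P in([.4477,.3666,.063],): c=T@np.r_[P,1]; print('btn in side px',c[0]/c[2]*f+cx,c[1]/c[2]*f+cy)
# button from undisturbed side view s0
q=np.load('pics/s0.npz')['p'].astype(int); g=(q[...,1]-q[...,0]>30)&(q[...,1]-q[...,2]>15); b=np.zeros(g.shape,bool); b[138:165,215:248]=1; v,u=np.nonzero(g&b); print(u.mean(),v.mean(),len(u),ray('side',[u.mean(),v.mean()],.061))
cv2.imwrite('pics/c5.png',cv2.resize(s[110:190,190:290,::-1],None,fx=6,fy=6,interpolation=2))
E
```

```text
clk 12.5 p [0.4482 0.366  0.1035] yaw_y 84.15 zax [ 1.e-04  1.e-04 -1.e+00] w 0.00017433683609908665 F [-0.38  0.27  0.15] q [ 0.68  0.36 -0.3   0.91  0.    0.79]
shift norm [0.003 0.003 0.162] az -0.0003
btn in side px 226.87365518950293 144.89367432609976
225.5 144.79166666666666 48 [[0.44372419 0.371545   0.061     ]]
```

View pics/c5.png

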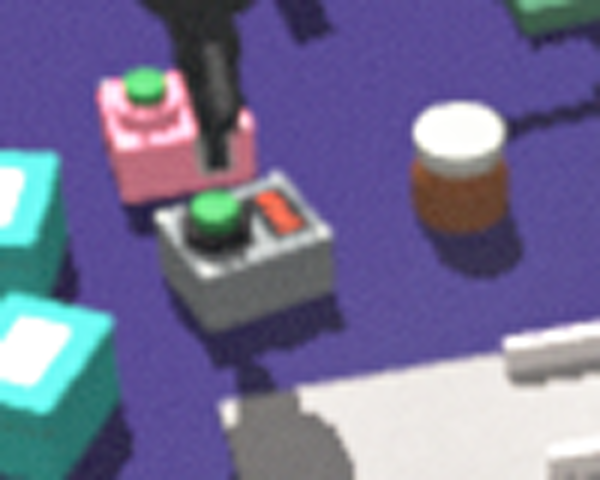

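The fingertips at crop (216,160) are directly above the grey timer's green button at (214,212). Pressing slowly now.

send_rows(steps=[[0,0.007,0.007,0.03,0,0,0],[0,0.007,0.007,0.07,0,0,0],[0,0.007,0.007,0.11,0,0,0],[0,0.007,0.007,0.14,0,0,0],[0,0.007,0.007,0.155,0,0,0],[0,0.007,0.007,0.165,0,0,0],[0,0.007,0.007,0.175,0,0,0],[0,0.007,0.007,0.18,0,0,0]])

```text
clock: 13.22
position: [0.4463, 0.3675, 0.0687]
tcp_rot: [[-0.995, 0.101, -0.0], [0.101, 0.995, -0.0], [0.0, -0.0, -1.0]]
contact_force: [-6.6, -5.0, 24.1]
grip_width: -0.0001
grasp_force: 11.5
```

send_rows(steps=[[0,0,0,0.003,0,0,0],[0,0,0,0.006,0,0,0],[0,0,0,0.009,0,0,0],[0,0,0,0.012,0,0,0],[0,0,0,0.015,0,0,0],[0,0,0,0.015,0,0,0],[0,0,0,0.015,0,0,0],[0,0,0,0.015,0,0,0]])

```text
clock: 13.88
position: [0.4464, 0.3676, 0.0685]
tcp_rot: [[-0.995, 0.101, 0.001], [0.101, 0.995, 0.001], [-0.001, 0.001, -1.0]]
contact_force: [-11.2, -9.1, 37.3]
grip_width: -0.0001
grasp_force: 18.5
```

It stops hard at TCP z = 0.0685. I'll back off in stages to see whether a roughly 6 mm spring travel lies above that.

send_rows(steps=[[0,0,0,-0.01,0,0,0],[0,0,0,-0.02,0,0,0],[0,0,0,-0.03,0,0,0],[0,0,0,-0.036,0,0,0],[0,0,0,-0.036,0,0,0],[0,0,0,-0.036,0,0,0],[0,0,0,-0.036,0,0,0],[0,0,0,-0.036,0,0,0]])

```text
clock: 14.55
position: [0.4466, 0.3677, 0.0713]
tcp_rot: [[-0.995, 0.101, -0.0], [0.101, 0.995, -0.0], [0.0, -0.0, -1.0]]
contact_force: [-2.6, -0.3, 3.8]
grip_width: -0.0001
grasp_force: 1.8
```

send_rows(steps=[[0,0,0,-0.003,0,0,0],[0,0,0,-0.006,0,0,0],[0,0,0,-0.01,0,0,0],[0,0,0,-0.01,0,0,0],[0,0,0,-0.01,0,0,0],[0,0,0,-0.01,0,0,0],[0,0,0,-0.01,0,0,0],[0,0,0,-0.01,0,0,0]])

```text
clock: 15.22
position: [0.4468, 0.3677, 0.0735]
tcp_rot: [[-0.995, 0.101, 0.0], [0.101, 0.995, 0.0], [-0.0, 0.0, -1.0]]
contact_force: [-1.2, 0.0, 1.8]
grip_width: 0.0004
grasp_force: 1.1
```

send_rows(steps=[[0,0,0,-0.003,0,0,0],[0,0,0,-0.006,0,0,0],[0,0,0,-0.01,0,0,0],[0,0,0,-0.01,0,0,0],[0,0,0,-0.01,0,0,0],[0,0,0,-0.01,0,0,0],[0,0,0,-0.01,0,0,0],[0,0,0,-0.01,0,0,0]])

```text
clock: 15.88
position: [0.4467, 0.3677, 0.0754]
tcp_rot: [[-0.995, 0.101, -0.0], [0.101, 0.995, -0.0], [0.0, -0.0, -1.0]]
contact_force: [0.0, -0.1, 0.5]
grip_width: 0.0001
grasp_force: 0.0
```

There is spring travel from about z = 0.075 down to 0.0685, which is the full 6 mm, so the button was right down and has now sprung back. I'll withdraw and do a last check.

send_rows(steps=[[0,0,0,-0.05,0,0,0],[0,0,0,-0.15,0,0,0],[0,0,0,-0.3,0,0,0],[0,0,0,-0.45,0,0,0],[0,0,0,-0.55,0,0,0],[0,0,0,-0.6,0,0,0],[0,0,0,-0.6,0,0,0],[0,0,0,-0.6,0,0,0]])

```text
clock: 16.55
position: [0.4467, 0.3677, 0.1955]
tcp_rot: [[-0.995, 0.101, 0.0], [0.101, 0.995, 0.0], [-0.0, 0.0, -1.0]]
contact_force: [0.1, -0.0, -0.1]
grip_width: -0.0002
grasp_force: 0.0
```

```bash
python3 - <<'E'
from m import *
s,_=shot('side','s6'); cv2.imwrite('pics/c6.png',cv2.resize(s[110:210,180:350,::-1],None,fx=4.5,fy=4.5,interpolation=2))
p,_=shot('top','t6'); print(warm(p,np.s_[130:190,195:245],.078)[0])
E
```

```text
((0.6965425610542297, 0.15276417136192322), (0.07552744448184967, 0.09235340356826782), 84.13645935058594)
```

View pics/c6.png

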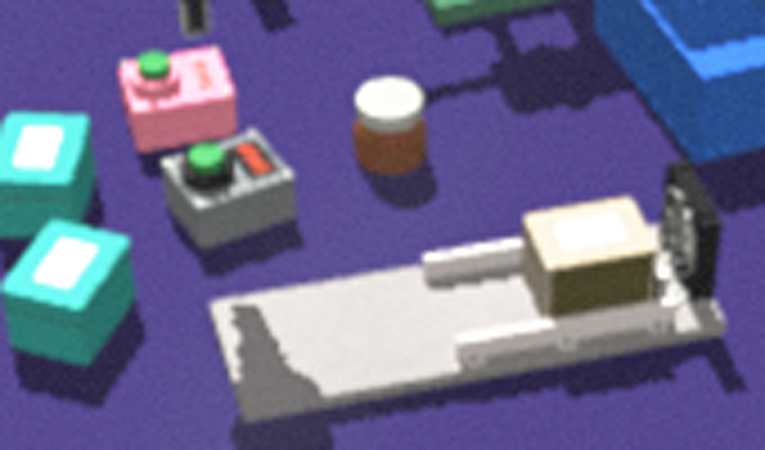

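The case sits home at the stops (590,255), the button is released (208,160), and the arm is clear.

```bash
python3 -c "
from cell import job
print(job.hand_in())"
```

```text
the job is handed in; nothing more can be done
None
```

The job is handed in: the case is home against the stops, clear of both rails and with its wet sides untouched; the green start button was pressed right down and released, in about 17 s with no verdict shown.

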